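Lock the blue filter cap in its bayonet housing

TASK

Two filter housings stand on the bench with their bayonet caps only set loosely in. Close the blue one: push its cap down against the spring, turn it a quarter turn clockwise as seen from above until it springs up into its catches, and let go. Leave the red cap open as it is; it still waits for its filter.

Things in the scene. Friction and masses are not known exactly. Their poses are not given: they have to be found in the camera images.
- blue_housing: Fixed upright filter housing, 62 mm across, white below, metal above, on an 88 mm square base; rim 80 mm up. Origin on its axis at bench level. Lug slots open in the rim at +x and -x (black dots). From them the lugs' way runs clockwise (from above) under an 8 mm catch to a pocket a quarter turn on, at +y and -y (green dots), then a stop. Anticlockwise is blocked.
- blue_cap: Loose blue cap, 0.15 kg: plug 40 mm across in a 43 mm bore, two lugs along its x, disc 68 mm across, on it a grip bar along x. Origin: centre of plug's underside, z up; disc top at z = 58 mm, bar top at 86. Open: origin 46 mm above the bench, x along the housing's x within 8 degrees. Locked: origin about 39.5 mm up, x along the housing's y. Raised while short of the pocket: 36.5, not locked.
- blue_cap_grip (a point): Centre of the blue cap's grip bar (56 long, 14 thick along y, 28 high), on the axis, 14 mm above the disc, axes as the cap's. The cap can be pushed 16 mm down from open; from 9.5 mm the lugs clear the catches; 13 mm is good. Spring 4 N at first, 10 N at 16 mm. After turning 90 degrees (10 either way) let it up: it springs 6.5 mm short of its open height, into the pockets.
- red_cap_end (a point): A point at one end of the red cap's grip bar, 28 mm off that cap's axis and 118 mm above the bench. The red cap and its housing are of the same make and stand open; a bystander, to be left as it is.
There are look-alikes about, which are no part of the job. Leave any brown or turquoise look-alike of the blue_housing alone.

How it is judged:
By the outcome, as a careful person would: the job done as asked, in the order asked, and still so for the second after the job is handed in, with the robot touching nothing.
It also fails if it takes over 32 s, if anything falls off the work surface, if the arm or the gripper's body presses on something with over 40 N, if the wrist force passes 120 N, or if a joint passes its speed limit or range.

ROBOT

A 6-joint arm with a two-finger parallel gripper is mounted at the origin on a cart in front of the work surface, level with it; the furniture and walls round the work are solid. World frame = base frame: x ahead of the robot, y to its left, z up, the work surface at z = 0. Lengths are in m, angles in rad, forces in N, time in s.
With the tool pointing down it reaches from about 0.3 to 0.875 m from the base axis. Payload 6.4 kg.
Tool frame: the origin (TCP) lies between the finger pads; the fingertips stand ctrl.tip_extent ahead of it and the grasp point (between the pads) is the TCP (ctrl.tip_extent is the distance from the TCP to the fingertips, in m); z points along the fingers, y is the line along which they close (so a half turn about z gives the same grasp; the last joint's range is limited). The gripper opens to 85 mm and grips with 20 to 120 N. Pads are 22 mm wide; open, the fingers measure 114 mm over their backs; the gripper's body (76 mm by 85 mm) begins 54 mm behind the grasp point. The pads swing forward as they close: fully open they stand 13 mm farther back than shut.
Start: joints at [0.932, 0.181, 1.607, -0, 1.354, -0.206], TCP at [0.241, 0.522, 0.25] pointing down, gripper open.
Joint ranges: [-2.99, 2.99], [-0.89, 2.07], [0.3, 2.58], [-1.14, 4.28], [0, 2.63], [-3.12, 3.12]. Speed limits (rad/s): [2.57, 2.57, 3.01, 3.14, 3.14, 3.14].

INTERFACE

Orientations are given as a unit quaternion [w, x, y, z].
In Python, from bench import ctrl gives the robot as it stands.
- The arm moves only by the tool send_rows, never from a script. Its arguments are lists of equal length, an entry for each row: "dr": the turn, a rotation vector about the tool's x, y, z in units of 6 degrees (1.0 is 6 degrees), a list of three; "xyz": the shift along the tool's x, y, z in cm, a list of three; "jaw": the opening in per cent of the stroke, from 0 (shut) to 100 (fully open). In form: {"dr": [[wx, wy, wz], ...], "xyz": [[dx, dy, dz], ...], "jaw": [jaw, ...]}. A call has exactly 8 rows; each row is the pose to reach, as a shift and turn from the pose commanded when the call began, along the tool's axes at that moment; what a row does not reach only later rows make up. A row lasts 1/8 s, in which the tool goes at most 62.5 mm and 10.7 degrees, less where a joint would pass 70% of its speed; a pose out of reach is approached as far as the arm can. A call with a gripper value outside its range is refused whole. The fingers move at their own pace and stop on an object; the grip force is fixed at half the most. Time passes only in rows, so rows that repeat a pose let the fingers close, or fill a call up. It gives the time, the measured TCP pose, the force, the opening and the grip force at its end, in the units of the state.
- ctrl.get_obs(): the state, without advancing time (a new reading comes with each control period).
- ctrl.camera(name): name is "side" or "top"; returns the picture (420x560x3 uint8, red, green, blue); there is no depth.
- ctrl.calibration(name): a dict with "camera_matrix" (3x3 intrinsics, pixels), "world_from_camera" (4x4, takes a point from camera to world coordinates). Camera axes: x right, y up, looking along -z (the intrinsics and any distortion apply to the point x, -y, -z); pixel columns grow to the right and rows downward; lengths in m; the calibration is good to about 2 mm. A picture is of the moment at which its call begins. calibration takes no time and is no camera call.
- ctrl.hand_in(): hands the job in; it is judged then, once.
The state is a dict: "time_s": time; "q": joint angles; "dq": joint speeds; "joint_efforts": joint torques, N m; "eef_pos": TCP position; "eef_rot": TCP orientation; "wrist_force": force on the tool from outside, world axes, zero at the start; "torque": the same for the moment, N m; "opening": opening from 0.0 (shut) to 1.0 (fully open); "grasp_force": force on a finger pad.
Only numpy, scipy, OpenCV 4.12 (cv2) and the standard library are available. Lean on these libraries where they do the work, as an engineer would, in place of code of your own. Each camera call takes 0.05 s, during which the arm holds its last target. There are 200 camera calls.

## Working session

There is one attempt and no reset: what is moved stays moved. The work goes in short steps, Python scripts to look and compute and a tool call to move; the robot and the scene stay as the last step left them, time stands still between calls to the robot, and variables do not carry over. Pictures are saved under pics/ and viewed, at most 10 in all, crops included, and the job is handed in when it is done.

Besides the shell and the picture viewer there is one more tool, called after "Call:" as name(argument=value, ...) on one line, values as JSON. send_rows: Moves the arm, as the interface text tells. Its arguments: {"type":"object","properties":{"dr":{"type":"array","items":{"type":"array","items":{"type":"number"}}},"xyz":{"type":"array","items":{"type":"array","items":{"type":"number"}}},"jaw":{"type":"array","items":{"type":"number"}}},"required":["dr","xyz","jaw"]}

```bash
mkdir -p pics
python3 - <<'E'
from bench import ctrl
import cv2,numpy as np
for n in("top","side"):
    im=ctrl.camera(n); cv2.imwrite(f"pics/{n}0.png",im[:,:,::-1])
    c=ctrl.calibration(n); print(n,np.round(c["camera_matrix"],1).tolist(),np.round(c["world_from_camera"],3).tolist(),[k for k in c])
o=ctrl.get_obs(); print(o["eef_pos"],o["eef_rot"],o["time_s"],ctrl.tip_extent,o["wrist_force"])
E
```

```text
top [[447.1, 0.0, 276.7], [0.0, 447.1, 202.4], [0.0, 0.0, 1.0]] [[0.0, 0.992, -0.129, 0.381], [-1.0, -0.0, -0.004, 0.084], [-0.004, 0.129, 0.992, 1.044], [0.0, 0.0, 0.0, 1.0]] ['camera_matrix', 'world_from_camera']
side [[463.3, 0.0, 277.7], [0.0, 463.3, 201.6], [0.0, 0.0, 1.0]] [[0.9, 0.188, -0.394, 0.089], [-0.436, 0.344, -0.832, -0.768], [-0.021, 0.92, 0.392, 0.499], [0.0, 0.0, 0.0, 1.0]] ['camera_matrix', 'world_from_camera']
[0.24087009 0.52159453 0.24946542] [-3.32482717e-04  2.14715948e-01  9.76676212e-01 -7.27279377e-04] 0.1 0.019 [-0.50479653  0.31624542 -0.08919501]
```

View pics/top0.png

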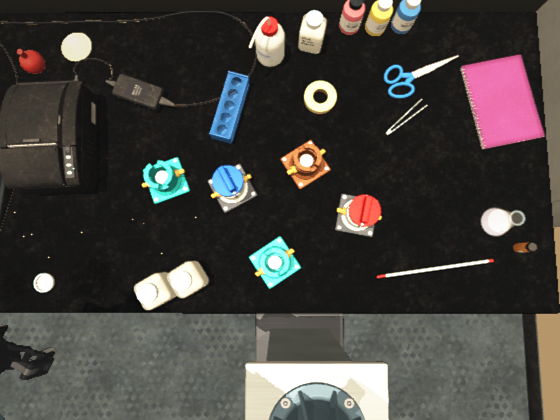

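View pics/side0.png

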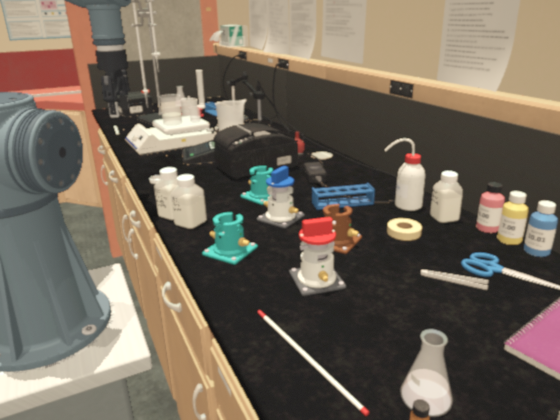

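The top view shows the blue cap at about (229,183) and the red cap at (365,210). The side view has blue at (281,182) and red at (318,233). Next I'll crop in closer on blue.

```bash
cat > h.py <<'E'
import numpy as np,cv2
from bench import ctrl
def ray(n,u,v):
    c=ctrl.calibration(n);K=np.array(c["camera_matrix"]);T=np.array(c["world_from_camera"])
    d=np.linalg.inv(K)@[u,v,1]; return T[:3,3],T[:3,:3]@(d*[1,-1,-1])
def onz(n,u,v,z):
    o,d=ray(n,u,v); return o+d*(z-o[2])/d[2]
def pix(n,p):
    c=ctrl.calibration(n);K=np.array(c["camera_matrix"]);T=np.array(c["world_from_camera"])
    q=(K@((T[:3,:3].T@(np.array(p)-T[:3,3]))*[1,-1,-1])); return q[:2]/q[2]
E
python3 - <<'E'
from h import *
t=cv2.imread("pics/top0.png");s=cv2.imread("pics/side0.png")
a=cv2.resize(t[155:220,200:265],(390,390),interpolation=cv2.INTER_CUBIC)
b=cv2.resize(s[160:225,250:315],(390,390),interpolation=cv2.INTER_CUBIC)
cv2.imwrite("pics/crop.png",np.hstack([a,b]))
hsv=cv2.cvtColor(t,cv2.COLOR_BGR2HSV)[155:220,200:265]
m=cv2.inRange(hsv,(100,120,60),(125,255,255))
n,l,st,ce=cv2.connectedComponentsWithStats(m)
for i in range(1,n):
    if st[i,4]>50: print(st[i],ce[i]+[200,155],onz("top",*(ce[i]+[200,155]),.108))
E
```

```text
[ 11   9  32  32 635] [227.65669291 177.91653543] [0.55493024 0.1920664  0.108     ]
```

View pics/crop.png

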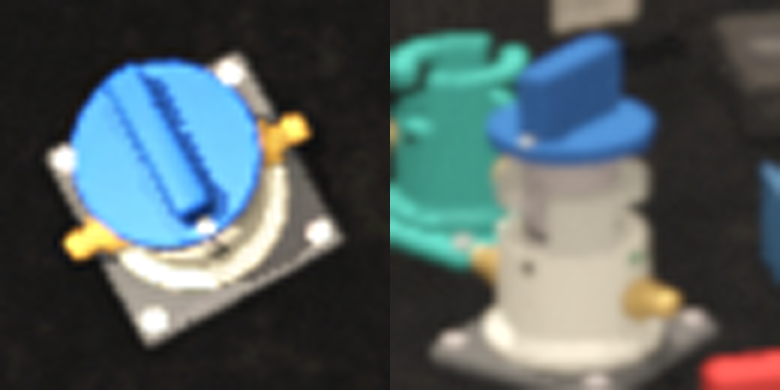

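The crop shows the bar running about 29° from image vertical, its top centred near crop (164,146). The base bolts are at crop (232,72), (62,158), (153,322) and (320,233), which agrees with that angle.

Run:
```python
from h import *
f=lambda u,v:((u+.5)/6-.5+200,(v+.5)/6-.5+155)
g=lambda u,v:((u+.5)/6-.5+250,(v+.5)/6-.5+160)
B=np.array([onz("top",*f(*p),.005)for p in[(232,72),(62,158),(153,322),(320,233)]])
print(B.round(4),"base c",B.mean(0))
for a,b in((0,3),(1,2),(3,2),(0,1)):
    d=B[a]-B[b];print(np.degrees(np.arctan2(d[1],d[0])),np.linalg.norm(d))
E1,E2=[onz("top",*f(*p),.132) for p in((131.5,87.5),(197.5,204))]
print("bar",(E1+E2)/2,E1-E2,np.degrees(np.arctan2(*(E1-E2)[1::-1])))
print("side bar",onz("side",*g(181,62),.132))
t=cv2.imread("pics/top0.png");hsv=cv2.cvtColor(t,cv2.COLOR_BGR2HSV)[155:220,200:265]
m=cv2.inRange(hsv,(95,120,100),(125,255,255));c=max(cv2.findContours(m,0,1)[0],key=cv2.contourArea)
e=cv2.fitEllipse(cv2.convexHull(c));print(e,"disc",onz("top",e[0][0]+200,e[0][1]+155,.104))
R=cv2.cvtColor(t,cv2.COLOR_BGR2HSV);m=cv2.inRange(R,(0,180,100),(4,255,255))[190:230,340:390];mm=np.argwhere(m).mean(0);print("red",onz("top",mm[1]+340,mm[0]+190,.108))
o=ctrl.get_obs();print(o["eef_pos"],o["eef_rot"])
from scipy.spatial.transform import Rotation as r
T=r.from_quat(np.roll(o["eef_rot"],-1)); print(T.as_matrix().round(3))
print("shift cm to .55,.19,.25",T.inv().apply(np.array([.554,.19,.20])-o["eef_pos"])*100)
```

```text
[[0.6014 0.1793 0.005 ]
 [0.5669 0.2458 0.005 ]
 [0.502  0.209  0.005 ]
 [0.5371 0.144  0.005 ]] base c [0.55182771 0.19450153 0.005     ]
28.713462505042315 0.07330109903808522
29.534162459814816 0.07464191604718161
-61.61054833985657 0.07379375792402577
-62.62602085400103 0.07488216844922793
bar [0.54850774 0.19065863 0.132     ] [0.0408681  0.02340477 0.        ] 29.799353177026266
side bar [0.54750842 0.1845425  0.132     ]
((27.02095603942871, 24.888681411743164), (31.085346221923828, 31.704286575317383), 136.4409942626953) disc [0.55139781 0.19382526 0.104     ]
red [ 0.48846097 -0.10154551  0.108     ]
[0.24087009 0.52159453 0.24946542] [-3.32482717e-04  2.14715948e-01  9.76676212e-01 -7.27279377e-04]
[[-0.908  0.419 -0.001]
 [ 0.419  0.908 -0.001]
 [ 0.    -0.002 -1.   ]]
shift cm to .55,.19,.25 [-42.33502861 -16.96103661   4.95879298]
```

Call:
send_rows(dr=[[0,0,-1.2],[0,0,-2.4],[0,0,-3.6],[0,0,-4.8],[0,0,-6],[0,0,-7.2],[0,0,-8.2],[0,0,-9]], xyz=[[-5,-2,0],[-10.4,-4.2,0],[-15.8,-6.3,0],[-21,-8.4,0],[-26.2,-10.5,0],[-31.4,-12.6,0],[-36.6,-14.7,2],[-41.9,-16.7,5]], jaw=[100,100,100,90,80,70,60,60])

```text
time_s: 1.1
eef_pos: [0.5522, 0.1942, 0.2013]
eef_rot: [0.001, -0.253, 0.967, -0.0]
wrist_force: [0.1, 0.1, 0.4]
opening: 0.599
grasp_force: 0.0
```

Call:
send_rows(dr=[[0,0,0],[0,0,0],[0,0,0],[0,0,0],[0,0,0],[0,0,0],[0,0,0],[0,0,0]], xyz=[[0,0,0],[0,0,0],[0,0,0],[0,0,0],[0,0,0],[0,0,0],[0,0,0],[0,0,0]], jaw=[60,60,60,60,60,60,60,60])

```text
time_s: 2.1
eef_pos: [0.5505, 0.1957, 0.201]
eef_rot: [-0.0, -0.252, 0.968, -0.0]
wrist_force: [-0.1, 0.3, -0.3]
opening: 0.602
grasp_force: 0.0
```

```bash
cat >> h.py <<'E'
from scipy.spatial.transform import Rotation as Ro
def st(tgt=None):
    o=ctrl.get_obs();T=Ro.from_quat(np.roll(o["eef_rot"],-1));M=T.as_matrix()
    print("t",o["time_s"],"pos",o["eef_pos"].round(4),"yaw_y",np.degrees(np.arctan2(M[1,1],M[0,1])).round(2),"z",M[:,2].round(3),"F",np.round(o["wrist_force"],1),"op",round(float(o["opening"]),3),"g",o["grasp_force"],"q6",o["q"][5])
    if tgt is not None: print("shift cm",(T.inv().apply(np.array(tgt)-o["eef_pos"])*100).round(2))
E
python3 - <<'E'
from h import *
st((.5515,.194,.126))
for n in("top","side"):cv2.imwrite(f"pics/{n}1.png",ctrl.camera(n)[:,:,::-1])
t=cv2.imread("pics/top1.png");s=cv2.imread("pics/side1.png")
cv2.imwrite("pics/crop1.png",np.hstack([cv2.resize(t[125:225,180:280],(390,390)),cv2.resize(s[120:220,230:330],(390,390),interpolation=2)]))
E
```

```text
t 2.1 pos [0.5505 0.1957 0.201 ] yaw_y 119.2 z [-0. -0. -1.] F [-0.1  0.3 -0.3] op 0.602 g 0.0 q6 -1.9419584233903824
shift cm [-0.01 -0.19  7.5 ]
```

View pics/crop1.png

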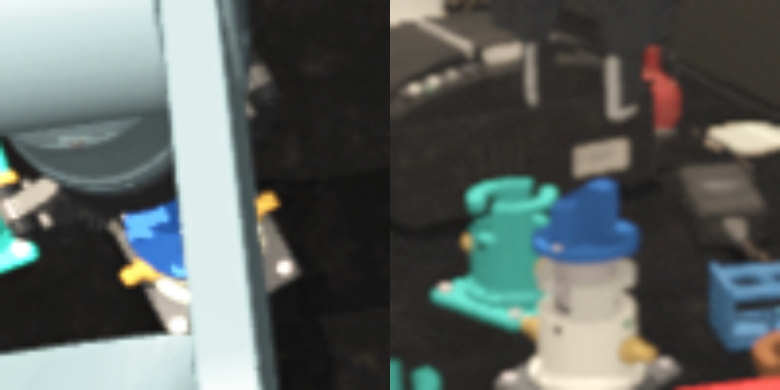

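The side view shows the open fingertips at crop (535,100) and (615,115), straddling the bar below them at (590,190). I'll go down and close.

Call:
send_rows(dr=[[0,0,0],[0,0,0],[0,0,0],[0,0,0],[0,0,0],[0,0,0],[0,0,0],[0,0,0]], xyz=[[0,-0.15,1.5],[0,-0.15,3],[0,-0.15,4.5],[0,-0.15,5.5],[0,-0.15,6.3],[0,-0.15,7],[0,-0.15,7.4],[0,-0.15,7.4]], jaw=[60,60,60,60,60,60,60,60])

```text
time_s: 3.2
eef_pos: [0.5512, 0.1944, 0.1269]
eef_rot: [-0.0, -0.252, 0.968, 0.0]
wrist_force: [-0.2, -0.1, 0.1]
opening: 0.6
grasp_force: 0.0
```

Run:
```python
from h import *
st((.5515,.194,.126))
s=ctrl.camera("side")[:,:,::-1]
cv2.imwrite("pics/crop2.png",cv2.resize(s[130:230,230:330],(500,500),interpolation=2))
```

```text
t 3.2 pos [0.5512 0.1944 0.1269] yaw_y 119.2 z [-0. -0. -1.] F [-0.2 -0.1  0.1] op 0.6 g 0.0 q6 -1.9444176356842027
shift cm [-0.01 -0.05  0.09]
```

View pics/crop2.png

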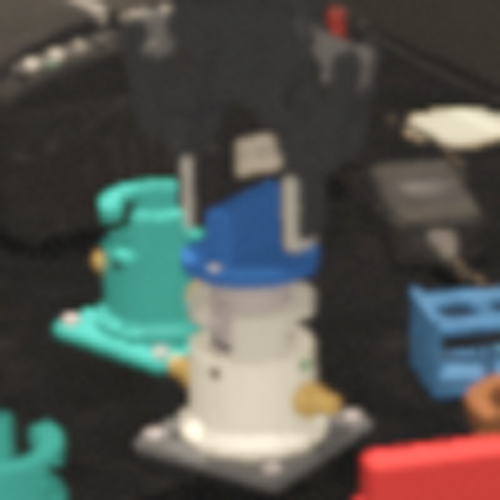

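The fingers at crop (190,190) and (295,210) straddle the bar at (245,225), well centred. Closing now.

Call:
send_rows(dr=[[0,0,0],[0,0,0],[0,0,0],[0,0,0],[0,0,0],[0,0,0],[0,0,0],[0,0,0]], xyz=[[0,0,0],[0,0,0],[0,0,0],[0,0,0],[0,0,0],[0,0,0],[0,0,0],[0,0,0]], jaw=[45,30,15,5,0,0,0,0])

```text
time_s: 4.25
eef_pos: [0.5513, 0.1944, 0.1271]
eef_rot: [0.0, -0.252, 0.968, 0.0]
wrist_force: [-1.0, 0.9, 2.8]
opening: 0.152
grasp_force: 61.6
```

```bash
python3 -c "
from h import *
st((.5515,.194,.126))"
```

```text
t 4.25 pos [0.5513 0.1944 0.1271] yaw_y 119.2 z [ 0.  0. -1.] F [-1.   0.9  2.8] op 0.152 g 61.5519905090332 q6 -1.9444057409099162
shift cm [ 0.01 -0.05  0.11]
```

Call:
send_rows(dr=[[0,0,0],[0,0,0],[0,0,0],[0,0,0],[0,0,0],[0,0,0],[0,0,0],[0,0,0]], xyz=[[0,0,0.2],[0,0,0.5],[0,0,0.8],[0,0,1.1],[0,0,1.3],[0,0,1.3],[0,0,1.3],[0,0,1.3]], jaw=[0,0,0,0,0,0,0,0])

```text
time_s: 5.25
eef_pos: [0.5514, 0.1945, 0.1145]
eef_rot: [0.0, -0.252, 0.968, 0.0]
wrist_force: [-2.1, 0.8, 8.3]
opening: 0.148
grasp_force: 62.4
```

```bash
python3 -c "
from h import *
st()"
```

```text
t 5.25 pos [0.5514 0.1945 0.1145] yaw_y 119.21 z [ 0.  0. -1.] F [-2.1  0.8  8.3] op 0.148 g 62.39820599555969 q6 -1.9444232339928662
```

Call:
send_rows(dr=[[0,0,1],[0,0,2],[0,0,3],[0,0,4],[0,0,5],[0,0,6],[0,0,7],[0,0,8]], xyz=[[0,0,0],[0,0,0],[0,0,0],[0,0,0],[0,0,0],[0,0,0],[0,0,0],[0,0,0]], jaw=[0,0,0,0,0,0,0,0])

```text
time_s: 6.25
eef_pos: [0.5516, 0.1942, 0.1146]
eef_rot: [0.0, 0.165, 0.986, -0.0]
wrist_force: [-1.8, -0.4, 8.5]
opening: 0.149
grasp_force: 62.4
```

Call:
send_rows(dr=[[0,0,1],[0,0,2],[0,0,3],[0,0,4],[0,0,5],[0,0,6],[0,0,7],[0,0,7]], xyz=[[0,0,0],[0,0,0],[0,0,0],[0,0,0],[0,0,0],[0,0,0],[0,0,0],[0,0,0]], jaw=[0,0,0,0,0,0,0,0])

```text
time_s: 7.25
eef_pos: [0.5511, 0.1937, 0.1143]
eef_rot: [0.0, 0.506, 0.862, -0.001]
wrist_force: [-2.0, -2.1, 7.8]
opening: 0.153
grasp_force: 62.4
```

```bash
python3 -c "
from h import *
st((.5513,.1944,.1145));print(ctrl.get_obs()['torque'])"
```

```text
t 7.25 pos [0.5511 0.1937 0.1143] yaw_y 29.14 z [-0.001 -0.001 -1.   ] F [-2.  -2.1  7.8] op 0.153 g 62.40836977958679 q6 -0.3723716941176103
shift cm [ 0.05  0.05 -0.02]
[-0.48937749  0.58836018 -0.0947798 ]
```

Turned 90°. Now I'll ease the cap up 6 mm into its pockets.

Call:
send_rows(dr=[[0,0,0],[0,0,0],[0,0,0],[0,0,0],[0,0,0],[0,0,0],[0,0,0],[0,0,0]], xyz=[[0,0,-0.2],[0,0,-0.3],[0,0,-0.4],[0,0,-0.5],[0,0,-0.6],[0,0,-0.6],[0,0,-0.6],[0,0,-0.6]], jaw=[0,0,0,0,0,0,0,0])

```text
time_s: 8.25
eef_pos: [0.5511, 0.194, 0.1199]
eef_rot: [0.0, 0.506, 0.863, -0.0]
wrist_force: [-0.7, -4.9, 3.5]
opening: 0.151
grasp_force: 61.9
```

```bash
python3 -c "
from h import *
st();print(ctrl.get_obs()['torque'])"
```

```text
t 8.25 pos [0.5511 0.194  0.1199] yaw_y 29.21 z [-0.    -0.001 -1.   ] F [-0.7 -4.9  3.5] op 0.151 g 61.8593430519104 q6 -0.37358259643370717
[-1.09092563  0.37651687  0.05280267]
```

Call:
send_rows(dr=[[0,0,0],[0,0,0],[0,0,0],[0,0,0],[0,0,0],[0,0,0],[0,0,0],[0,0,0]], xyz=[[0,0,0],[0,0,0],[0,0,0],[0,0,0],[0,0,0],[0,0,0],[0,0,0],[0,0,0]], jaw=[25,40,50,60,60,60,60,60])

```text
time_s: 9.25
eef_pos: [0.5512, 0.1944, 0.12]
eef_rot: [-0.0, 0.506, 0.863, 0.0]
wrist_force: [-0.6, -0.4, -0.0]
opening: 0.601
grasp_force: 0.0
```

Call:
send_rows(dr=[[0,0,0],[0,0,0],[0,0,0],[0,0,0],[0,0,0],[0,0,0],[0,0,0],[0,0,0]], xyz=[[0,0,-1],[0,0,-2.5],[0,0,-4.5],[0,0,-7],[0,0,-9],[0,0,-11],[0,0,-12],[0,0,-12]], jaw=[60,60,60,60,60,60,60,60])

```text
time_s: 10.25
eef_pos: [0.5518, 0.1945, 0.2413]
eef_rot: [0.001, 0.506, 0.863, 0.001]
wrist_force: [-0.0, -0.9, -1.0]
opening: 0.597
grasp_force: 0.0
```

Run:
```python
from h import *
st()
s=ctrl.camera("side")[:,:,::-1]
cv2.imwrite("pics/crop3.png",np.hstack([cv2.resize(s[150:230,240:320],(390,390),interpolation=2),cv2.resize(s[210:290,280:360],(390,390),interpolation=2)]))
```

```text
t 10.25 pos [0.5518 0.1945 0.2413] yaw_y 29.21 z [ 0.002  0.    -1.   ] F [-0.  -0.9 -1. ] op 0.597 g 0.0 q6 -0.373628046462559
```

View pics/crop3.png

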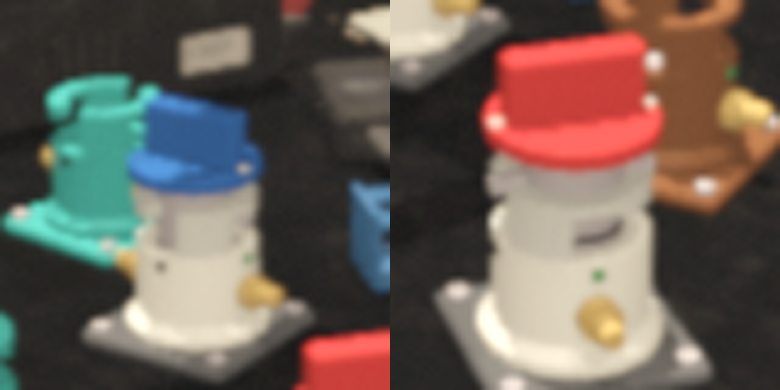

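The blue bar is now turned, with its white mark at (245,168) above the green dot at (248,258). Red is untouched. One numeric check on the cap's height before handing in.

Run:
```python
from h import *
cv2.imwrite("pics/side9.png",ctrl.camera("side")[:,:,::-1])
g=[]
for f in("side0","side9"):
    s=cv2.resize(cv2.imread(f"pics/{f}.png")[150:230,240:320],None,fx=8,fy=8,interpolation=2)
    m=cv2.inRange(cv2.cvtColor(s,cv2.COLOR_BGR2HSV),(100,120,60),(125,255,255))
    n,l,st_,c=cv2.connectedComponentsWithStats(m);i=1+st_[1:,4].argmax();x,y,w,h,a=st_[i]
    bot=np.median([np.argwhere(l[:,k]==i).max() for k in range(x+w//4,x+3*w//4)]);print(bot/8,y/8,x/8,w/8)
for z in(.104,.0975,.0945):print(z,pix("side",(.5512,.194,z)))
```

```text
36.625 15.5 26.25 28.375
39.0 18.625 26.375 27.875
0.104 [279.62336915 179.37181981]
0.0975 [279.67387519 181.85331662]
0.0945 [279.69710961 182.99488622]
```

The cap dropped 2.4 px. Locked predicts 2.5, and unlocked would be 3.6, so it is locked.

```bash
python3 -c "
from bench import ctrl
print(ctrl.hand_in())"
```

```text
the job is handed in; nothing more can be done
None
```

The blue cap is locked after a 90° clockwise turn (its height in the side view matches the catches), the red cap was left open and untouched, and the job was handed in after about 10 s of robot time.

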